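Park the captive screw and open the battery bay

TASK

Open the battery bay of the stall's blue lamp pack. The red captive screw on its aluminium cover is already out of its nut but its spring still holds it down: draw the red knob up lightly until the thread catches in the white bush and wind it counter-clockwise right up until it stays up, parked at the end of the thread, feeling your way and without forcing the soft thread; then slide the cover fully open by its black bar. Leave the dimmer and everything else on the bench alone.

Things in the scene. Friction and masses are not known exactly. Their poses are not given: they have to be found in the camera images.
- pack: the lamp battery pack: blue steel case, 150 mm (its x) by 300 mm (its y) by 100 mm high, fixed to the table. Origin: centre of its underside, on the table. Its +y runs lengthwise from the captive screw end towards the dimmer end; its flat deck is 100 mm above the table
- knob: red fluted knob of the captive screw, a cylinder 32 mm across, 18 mm high; origin at the centre of its underside, z up along the screw's axis. Axis at x = 0, y = -130 mm in the pack's frame; at rest the underside is 133 mm above the table, 30 mm above the cover's top. Fingers fit all round: the nearest tall thing is the finger bar, 72 mm from axis to axis
- knob_grip (a point): centre of the red knob, 9 mm above its underside: where to grip it from above (142 mm above the table at rest); rises with the screw. Until its thread catches the knob turns almost freely, then it takes up to 0.2 N m; two thread lugs on its shank stand hidden in the bush, at an angle that cannot be seen
- stem (a joint): how far the screw is drawn up, m: 0 = sprung down, about 0.0135 = parked on the land at the end of the thread, 0.0155 = most it can rise. Spring and weight hold it down with 7 N at 0, 11 N when parked. Below 0.011 the shank's tip is still in the pack's nut (already unscrewed from it) and locks the cover
- bush: white plastic threaded bush, 26 mm across, 28 mm high, fixed on the cover round the screw, below the red knob; origin on the screw's axis at the cover's underside, z up. Its soft thread strips if the screw's lugs and the bush press on each other with more than 30 N: by pulling up, pushing down, or turning hard (about 0.3 N m) against the stop
- thread_start (a point): on the screw's axis inside the bush, where its thread begins. Right-hand, coarse, two starts, 22 mm per turn. Drawn up 3 to 10 mm (unknown) the lugs meet the thread's underside; turned counter-clockwise (from above) while drawn up 2 to 8 N beyond the spring, they follow it up and 40 to 150 degrees on slip onto the thread. Drawn less, they butt on its blunt start; let go before, it springs down
- thread_end (a point): on the screw's axis inside the bush, where its thread ends. Once on the thread the lugs have about 2 mm of axial play and the screw stays where it is let go, so it can be regripped. About 130 degrees after catching they drop 0.5 mm onto a flat land, 60 degrees long, ending at a hard stop: anywhere on the land the screw is parked and stays up by itself
- cover (a joint): how far the aluminium bay cover has slid towards the pack's +y, m: 0 = closed, 0.100 = fully open at its stop; it needs about 3 N and stays where it is left. The cover, 146 x 115 x 3 mm, lies on the case (its top 103 mm above the table) and carries bush, screw and finger bar along
- finger_bar (a point): centre of the black finger bar on the cover, 70 mm long (pack's x), 12 mm thick (pack's y), its top 129 mm above the table, this point 116 mm above the table; at y = -57.5 mm in the pack's frame when closed
- dimmer (a joint): small grey dimmer knob on the pack's deck, 22 mm across, up to 44 mm above the deck, at x = -45, y = 118 mm in the pack's frame; rad, 0 at the start; not to be turned
- screw_dish: little steel bowl, 52 mm across, 18 mm high, standing on the pack's deck at its left end; origin at the centre of its underside
- meter: yellow multimeter lying flat, 150 x 76 x 40 mm; origin at the centre of its underside
- screwdriver: orange-handled screwdriver, 190 mm long, lying along the pack's near side; origin on the table under its middle
- dust_brush: wooden brush, 180 mm long, lying along the pack's far side; origin on the table under its middle
- screw_jar: amber jar with white cap, 60 mm across, 75 mm high; origin at the centre of its underside
- loupe: black eyeglass loupe, 38 mm across, 30 mm high, standing on the table; origin at the centre of its underside
- strap_box: green and yellow card box, 100 x 65 x 34 mm; origin at the centre of its underside

How it is judged:
On the way, in this order (a step that is already met when the one before it is completed fails the run):
1. the captive screw is drawn up and wound to the end of its thread (at least 12.5 mm up) (value of joint stem above 0.0125 m), for 0.3 s.
2. the bay cover is slid open (value of joint cover above 0.094 m), for 0.2 s.
At the end, for the whole second after the job is handed in: The screw stays up by itself at the end of its thread (at least 12.5 mm up; parked is about 13.5 mm) and the cover stays fully open (within 6 mm of its 100 mm stop), both let go (value of joint stem above 0.0125 m and value of joint cover above 0.094 m); the robot touches nothing.
It fails at once if the soft thread is forced: screw and bush press on each other with more than 30 N (contact force between knob and bush above 30 N).
It fails at once if the dimmer knob is turned by more than 0.2 rad (value of joint dimmer above 0.2 rad).
It fails at once if one of the bystanders (dish, meter, screwdriver, brush, jar, loupe, card box) is moved by more than 20 mm (distance of any of screw_dish, meter, screwdriver, dust_brush, screw_jar, loupe, strap_box from where it was at the start of the episode above 0.02 m).
It also fails if it takes over 72 s, if anything falls off the work surface, if the arm or the gripper's body presses on something with over 40 N, if the wrist force passes 120 N, or if a joint passes its speed limit or range.

ROBOT

A 6-joint arm with a two-finger parallel gripper is mounted at the origin on the work surface. World frame = base frame: x ahead of the robot, y to its left, z up, the work surface at z = 0. Lengths are in m, angles in rad, forces in N, time in s.
With the tool pointing down it reaches from about 0.3 to 0.775 m from the base axis. Payload 14.6 kg.
Tool frame: the origin (TCP) lies on the centre line of the jaws, within the pads' length; the fingertips stand manip.tip_reach ahead of it and the grasp point (between the pads) lies 3 mm ahead of it (manip.tip_reach is the distance from the TCP to the fingertips, in m); z points along the fingers, y is the line along which they close (so a half turn about z gives the same grasp; the last joint's range is limited). The gripper opens to 85 mm and grips with 20 to 120 N. Pads are 22 mm wide; open, the fingers measure 114 mm over their backs; the gripper's body (76 mm by 85 mm) begins 54 mm behind the grasp point. The pads swing forward as they close: fully open they stand 13 mm farther back than shut.
Start: joints at [1.189, 0.3, 1.521, -0, 1.321, -0.067], TCP at [0.17, 0.523, 0.253] pointing down, gripper open.
Joint ranges: [-3.03, 3.03], [-0.79, 2.21], [0.23, 2.52], [-1.04, 4.18], [0, 3.07], [-2.55, 2.55]. Speed limits (rad/s): [2.22, 2.22, 2.57, 3.14, 3.14, 3.14].

INTERFACE

Orientations are given as a unit quaternion [w, x, y, z].
In Python, from station import manip gives the robot as it stands. Calls block until the motion is done:
- manip.reach(position, orientation): joint-space move of the TCP to a pose.
- manip.servo_line(position, frame=None, max_speed=0.15, until_force=None): straight line of the TCP; frame=None keeps the orientation; max_speed is the mean speed in m/s. With until_force (N) it stops when the force on the tool has changed by that much, and returns True; else False.
- manip.set_joints(angles): joint-space move.
- manip.gripper_to(opening, newtons=None): finger opening in m; newtons is the grip in N (None keeps the last); returns when the fingers have stopped.
- manip.hold(seconds).
- manip.solve_ik(position, orientation): joint angles nearest the present ones, or None.
- manip.state(): the state.
- manip.read_camera(name): name is "side" or "top" or "wrist"; returns the picture (480x640x3 uint8, blue, green, red); there is no depth.
- manip.camera_model(name): a dict with "fov_y" (degrees; the focal length in pixels is half the picture's height over the tangent of half this angle, whatever the lens; pixels are square), "cx", "cy" (the principal point, pixels), "R" (3x3) and "t" (3): a world point X has camera coordinates R X + t; the wrist camera has in their place "hand_eye" (4x4, takes a point from camera to tool coordinates, whose origin is the TCP and whose axes are the flange's). Camera axes: x right, y down, z forward; pixel columns grow to the right and rows downward; lengths in m; the calibration is good to about 2 mm. A picture is of the moment at which its call begins: read the wrist's pose just before it. camera_model takes no time and is no camera call.
A pose or a line that the arm cannot do raises manip.PlanningError and nothing moves.
- manip.job_done(): hands the job in; it is judged then, once.
The state is a dict: "time_s": time; "joints": joint angles; "joint_vel": joint speeds; "tau": joint torques, N m; "position": TCP position; "eef_rot": TCP orientation; "contact_force": force on the tool from outside, world axes, zero at the start; "torque": the same for the moment, N m; "gripper_width": finger opening in m; "gripper_force": force on a finger pad.
Only numpy, scipy, OpenCV 4.12 (cv2) and the standard library are available. Lean on these libraries where they do the work, as an engineer would, in place of code of your own. Each camera call takes 0.05 s, during which the arm holds its last target. There are 200 camera calls.

## Working session

There is one attempt and no reset: what is moved stays moved. The work goes in short steps, each a Python script; the robot and the scene stay as the last script left them, time stands still between calls to the robot, and variables do not carry over. Pictures are saved under pics/ and viewed, at most 10 in all, crops included, and the job is handed in when it is done.

```bash
ls; mkdir -p pics
python3 - <<'E'
from station import manip
import cv2,numpy as np
s=manip.state();print(s['time_s'],s['position'],s['eef_rot'],manip.tip_reach,s['contact_force'])
a=manip.read_camera('top');b=manip.read_camera('side')
cv2.imwrite('pics/top.png',a);cv2.imwrite('pics/side.png',b)
for n in('top','side','wrist'):print(n,manip.camera_model(n))
E
```

```text
pics
0.0 [0.1701939  0.5227816  0.25271536] [-1.40034836e-04  1.56744162e-01  9.87639062e-01 -5.75588412e-04] 0.022 [ 0.68315264 -0.41568505  0.79033918]
top {'fov_y': 51.226439326269286, 'cx': 318.4901925105387, 'cy': 239.3878601719318, 'R': array([[ 1.83091364e-02, -9.99832371e-01,  7.44693225e-05],
       [-9.96897827e-01, -1.82611006e-02, -7.65588322e-02],
       [ 7.65473586e-02,  1.32748779e-03, -9.97065063e-01]]), 't': array([0.03193394, 0.54435927, 1.22172202])}
side {'fov_y': 48.09973817819687, 'cx': 310.04419476839166, 'cy': 237.23521484815706, 'R': array([[ 0.98443522, -0.17538524,  0.01128384],
       [-0.08573764, -0.53530677, -0.84029502],
       [ 0.15341566,  0.82624856, -0.54201195]]), 't': array([-0.5216383 ,  0.15998044,  1.07845571])}
wrist {'fov_y': 64.01507915357084, 'cx': 310.9073075502034, 'cy': 236.095472878153, 'hand_eye': array([[-5.95642949e-05, -9.51369150e-01, -3.08053139e-01,
         7.88144005e-02],
       [ 9.99999895e-01, -1.96370646e-04,  4.13099788e-04,
         2.97977666e-04],
       [-4.53502988e-04, -3.08053082e-01,  9.51369062e-01,
        -1.19142877e-01],
       [ 0.00000000e+00,  0.00000000e+00,  0.00000000e+00,
         1.00000000e+00]])}
```

View pics/top.png

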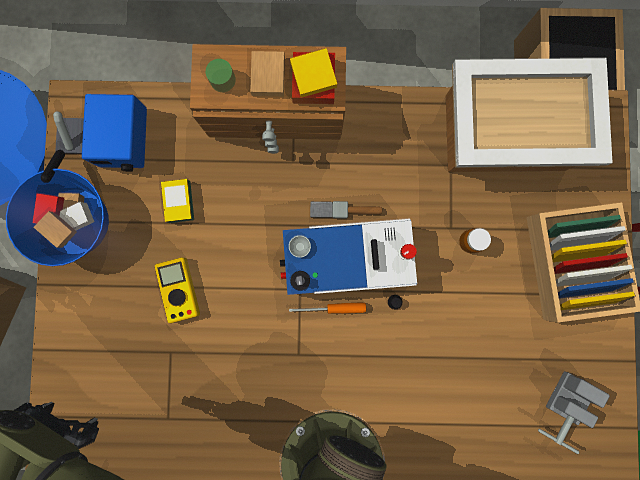

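View pics/side.png

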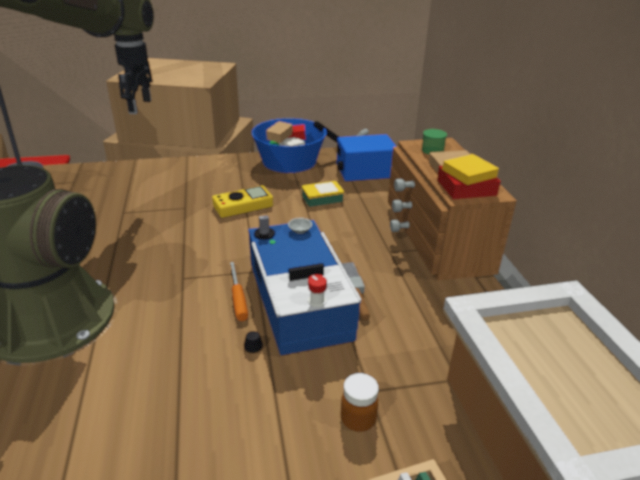

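The top view shows the pack at (284–416, 220–295), the red knob at (408,252), the bar at (376,254) and the dimmer at (300,281). The side view shows the knob at (317,284). I'll triangulate, then take a look from above.

```bash
cat > h.py <<'E'
from station import manip
import cv2,numpy as np
from scipy.spatial.transform import Rotation as Ro
def quat(th): return np.array([0,np.cos(th/2),np.sin(th/2),0])   # tool x at angle th, pointing down
def ray(name,uv,pose=None):
    m=manip.camera_model(name);f=240/np.tan(np.radians(m['fov_y']/2))
    d=np.array([(uv[0]-m['cx'])/f,(uv[1]-m['cy'])/f,1])
    if name=='wrist':
        p,q=pose;R=Ro.from_quat([q[1],q[2],q[3],q[0]]).as_matrix();H=m['hand_eye']
        return p+R@H[:3,3],R@H[:3,:3]@d
    return -m['R'].T@m['t'],m['R'].T@d
def onplane(name,uv,z,pose=None):
    o,d=ray(name,uv,pose);return o+d*(z-o[2])/d[2]
def blob(mask,n=1):
    cs,_=cv2.findContours(mask.astype(np.uint8),cv2.RETR_EXTERNAL,cv2.CHAIN_APPROX_NONE)
    return sorted(cs,key=cv2.contourArea)[::-1][:n]
def red(im):
    h=cv2.cvtColor(im,cv2.COLOR_BGR2HSV);return ((h[...,0]<8)|(h[...,0]>172))&(h[...,1]>150)&(h[...,2]>90)
E
python3 - <<'E'
from h import *
a=cv2.imread('pics/top.png');m=red(a);z=np.zeros_like(m);z[235:270,395:425]=1
c=blob(m&z)[0];uv=cv2.minEnclosingCircle(c)[0];print(uv,cv2.minEnclosingCircle(c)[1])
k=onplane('top',uv,.151);print('knob top',k)
m=a.max(2)<60;z[:]=0;z[230:280,366:388]=1;c=blob(m&z)[0];r=cv2.minAreaRect(c);print(r)
b=onplane('top',r[0],.129);print('bar',b,'dist',np.linalg.norm((b-k)[:2]))
bx=cv2.boxPoints(r);e=sorted([(np.linalg.norm(bx[i]-bx[i-1]),i) for i in range(4)])[-1][1]
P=onplane('top',bx[e],.129)-onplane('top',bx[e-1],.129);print('bar len',P,np.degrees(np.arctan2(P[1],P[0])),'perp dir',np.degrees(np.arctan2(*(b-k)[1::-1])))
s=cv2.imread('pics/side.png');m=red(s);z[:]=0;z[265:305,300:335]=1;c=blob(m&z)[0];r=cv2.boundingRect(c);print(r)
o1,d1=ray('top',uv);o2,d2=ray('side',(r[0]+r[2]/2,r[1]+r[3]*.35))
t=np.linalg.lstsq(np.c_[d1,-d2],o2-o1,rcond=None)[0];print(o1+d1*t[0],o2+d2*t[1])
for th in np.arange(0,360,30):
    q=manip.solve_ik([k[0],k[1],.2],quat(np.radians(th)));print(th,None if q is None else np.round(q,2))
E
```

```text
(408.23333740234375, 251.0) 7.830875873565674
knob top [ 0.51151632 -0.15771792  0.151     ]
((374.55328369140625, 254.08609008789062), (30.148401260375977, 5.79428768157959), 84.80557250976562)
bar [ 0.50438671 -0.08555982  0.129     ] dist 0.07250946234256829
bar len [-0.06780635 -0.00680036  0.        ] -174.27290863264636 perp dir 95.6428182814484
(309, 274, 17, 18)
[ 0.51164999 -0.15813829  0.14864546] [ 0.51328421 -0.15836902  0.14877944]
0 [-0.37  0.32  1.63 -0.    1.2   1.2 ]
30 [-0.37  0.32  1.63 -0.    1.2   0.68]
60 [-0.37  0.32  1.63 -0.    1.2   0.16]
90 [-0.37  0.32  1.63 -0.    1.2  -0.37]
120 [-0.37  0.32  1.63 -0.    1.2  -0.89]
150 [-0.37  0.32  1.63 -0.    1.2  -1.41]
180 [-0.37  0.32  1.63 -0.    1.2  -1.94]
210 [-0.37  0.32  1.63 -0.    1.2  -2.46]
240 None
270 None
300 [-0.37  0.32  1.63 -0.    1.2   2.25]
330 [-0.37  0.32  1.63 -0.    1.2   1.73]
```

The knob is at (0.5115, −0.158), 72.5 mm from the bar as specified, and pack +y points at about 95.7°. Next I'll go above it, turned to the winding start, and take one close look.

Run:
```python
from h import *
manip.reach([.5115,-.158,.235],quat(np.radians(-72)))
s=manip.state();print(s['time_s'],s['position'],s['joints'],s['contact_force'])
im=manip.read_camera('wrist');cv2.imwrite('pics/w1.png',im)
c=blob(red(im))[0];uv,r=cv2.minEnclosingCircle(c);print(uv,r,onplane('wrist',uv,.142,(s['position'],s['eef_rot'])))
t=manip.state()['time_s']
p=np.array([.5115,-.158,.235])
for i in range(3):
    manip.servo_line(p,quat(np.radians(-72+3*(i+1))),max_speed=.05)
    s=manip.state();print(s['time_s']-t,np.round(s['contact_force'],2),np.round(s['torque'],3),s['position'][2]);t=s['time_s']
for i in range(3):
    manip.servo_line(p+[0,0,-.001*(i+1)],max_speed=.02)
    s=manip.state();print(s['time_s']-t,np.round(s['contact_force'],2),np.round(s['torque'],3),s['position'][2]);t=s['time_s']
```

```text
2.7917 [ 0.51163269 -0.15752648  0.23502245] [-3.67121427e-01  2.82889298e-01  1.58645906e+00  5.07036242e-05
  1.27224727e+00  2.45904577e+00] [-0.33008572  0.23713057 -0.25451034]
(309.93768310546875, 249.50108337402344) 30.89824867248535 [ 0.51305065 -0.15890004  0.142     ]
0.25 [-0.25  0.75 -0.93] [ 0.029  0.051 -0.053] 0.2350106400241717
0.25 [-0.79  1.3   0.62] [ 0.009 -0.005  0.035] 0.2349935178623611
0.25 [ 0.28  0.01 -0.4 ] [-0.    -0.013 -0.02 ] 0.23501406203603878
0.25 [-0.26  0.42 -0.16] [-0.01   0.016  0.014] 0.2339063903069796
0.25000000000000044 [0.06 0.1  0.12] [ 0.033  0.006 -0.021] 0.23293477537318766
0.25 [-0.33  0.19 -0.55] [-0.005  0.068  0.025] 0.23191615096635096
```

View pics/w1.png

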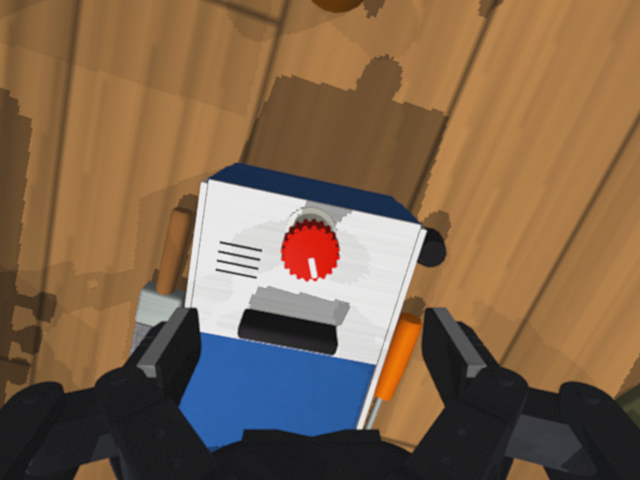

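The wrist view shows the knob at (310,249), giving (0.512, −0.158) at mid-height. The surroundings are clear and the fingers straddle the pack's x direction. I'll grip it lightly and draw it up, watching the force.

```bash
cat >> h.py <<'E'
def sense(n=4):
    F=[];T=[]
    for _ in range(n):
        manip.hold(.01);s=manip.state();F.append(s['contact_force']);T.append(s['torque'][2])
    return np.mean(F,0),np.mean(T),s
E
python3 - <<'E'
from h import *
import json
q=quat(np.radians(-74));p=np.array([.5123,-.1583,.146])
manip.reach([p[0],p[1],.19],q)
b,bt,s=sense(8)
print(manip.servo_line(p,q,max_speed=.08,until_force=6))
manip.gripper_to(.028,22)
F,T,s=sense(6);print('grip',s['time_s'],s['gripper_width'],s['gripper_force'],F-b,T-bt,s['position'])
p=p+np.clip(4e-5*(F-b)*[1,1,0],-1e-3,1e-3)
for i in range(1,24):
    p[2]+=5e-4
    manip.servo_line(p,q,max_speed=.02)
    F,T,s=sense();F=F-b;rise=s['position'][2]-.146
    print(round(rise*1e3,2),np.round(F,1),round(T-bt,3))
    p+=np.clip(4e-5*F*[1,1,0],-3e-4,3e-4)
    if -F[2]-7-.3*rise*1e3>3.5:break
json.dump(dict(b=b.tolist(),bt=bt,p=p.tolist(),th=-74),open('st.json','w'));print(s['time_s'],p)
E
```

```text
False
grip 5.9917 0.0314083146463443 22.764059007167816 [ 0.08947966 -0.20025544  1.9366676 ] -0.0031440480970031737 [ 0.51245509 -0.15832734  0.14622966]
0.44 [ 2.9 -0.2 -1.6] 0.022
0.73 [ 4.  -0.2 -6. ] -0.004
1.26 [ 2.5 -0.1 -7.6] 0.015
1.86 [ 0.9 -0.1 -7.9] 0.003
2.41 [-0.3  0.2 -8. ] -0.002
2.93 [-0.6  0.2 -8.1] -0.012
3.46 [-1.3  0.4 -8.4] -0.007
3.99 [-1.5  0.3 -8.4] -0.001
4.52 [-0.6  0.3 -8.4] -0.004
5.02 [-0.6  0.7 -8.3] 0.002
5.52 [-0.7 -0.4 -8.8] -0.011
6.02 [-0.8  0.  -9. ] -0.007
6.54 [ 0.7 -0.4 -8.7] -0.009
7.02 [ 0.7  0.3 -9.2] -0.013
7.49 [ 0.1  0.2 -9.2] -0.022
8.0 [ 0.4 -0.3 -9.6] 0.005
8.48 [ 0.3  0.1 -9.7] 0.029
9.02 [  0.2  -0.2 -10. ] -0.011
9.36 [  0.9  -0.1 -12. ] -0.006
9.61 [  2.   -0.3 -16.5] -0.014
11.6583 [ 0.51267532 -0.15829341  0.156     ]
```

The lugs met the thread at about 9.2 mm with roughly 6 N beyond the spring. Now I'll wind with force control.

```bash
cat > wind.py <<'E'
from h import *
import json,sys
ex_t=float(sys.argv[1]);th_end=float(sys.argv[2]);tlim=float(sys.argv[3])
d=json.load(open('st.json'));b=np.array(d['b']);bt=d['bt'];p=np.array(d['p']);th=d['th'];n=0;why='angle'
F,T,s=sense()
while th<th_end:
    F=F-b;rise=(s['position'][2]-.146)*1e3;ex=-F[2]-7-.3*rise
    if n%2==0:print(round(th),round(rise,2),'ex',round(ex,1),np.round(F[:2],1),'T',round(T-bt,3))
    if ex>12 or abs(T-bt)>tlim or np.hypot(*F[:2])>12:why='limit';break
    dz=.08*(ex_t-ex)+.09
    p+=np.r_[np.clip(3e-5*F[:2],-2e-4,2e-4),np.clip(dz,-.5,.4)*1e-3]
    p[2]=min(p[2],.146+.0158)
    th+=3;manip.servo_line(p,quat(np.radians(th)),max_speed=.05);n+=1
    F,T,s=sense()
print(why,th,ex,T-bt,F,s['position'],s['time_s'])
d.update(p=p.tolist(),th=th);json.dump(d,open('st.json','w'))
E
python3 wind.py 5 60 .17
```

```text
-74 9.62 ex 7.4 [ 2.3 -0.3] T -0.002
-68 9.95 ex 4.5 [-1.9  0.5] T 0.02
-62 10.26 ex 4.2 [-2.5  0.4] T 0.007
-56 10.66 ex 3.5 [-1.4 -0.7] T 0.008
-50 10.91 ex 5.0 [-0.1 -0.3] T 0.005
-44 11.01 ex 6.1 [-0.1 -0.6] T 0.03
-38 11.03 ex 7.2 [-0.3 -0.7] T 0.031
-32 11.04 ex 6.3 [-0.5 -0.5] T 0.007
-26 11.0 ex 6.0 [-0.7 -0.9] T -0.009
-20 11.04 ex 6.3 [-0.4 -0.4] T 0.038
-14 11.02 ex 6.6 [-0.1 -0.7] T 0.009
-8 11.04 ex 6.0 [-0.  -0.4] T -0.004
-2 11.02 ex 6.4 [-0.8 -0.7] T 0.009
4 11.05 ex 6.5 [-0.3 -0.4] T 0.027
10 10.99 ex 5.8 [ 0.3 -0.6] T 0.008
16 11.02 ex 6.2 [ 0.2 -1.1] T 0.026
22 11.06 ex 4.8 [-0.1 -0.9] T -0.001
28 11.41 ex 2.1 [0.2 0.2] T 0.005
34 12.04 ex 0.7 [-0.1 -0.5] T 0.036
40 12.54 ex 3.7 [ 1.6 -0.9] T 0.016
46 12.99 ex 3.8 [ 1.7 -0.6] T 0.003
52 13.32 ex 4.3 [ 0.7 -0.6] T 0.002
58 13.77 ex 3.6 [ 0.3 -0.1] T 0.034
angle 61 3.6382558428388263 0.017969383899073717 [  0.09299242   0.14213383 -14.53944722] [ 0.51245785 -0.15889231  0.15994033] 24.4417
```

The knob follows with very low torque, but the height profile is ambiguous and could be slip in the grip. I'll check the knob's pointer and height with the wrist and side cameras.

Run:
```python
from h import *
im=manip.read_camera('wrist');s=manip.read_camera('side')
cv2.imwrite('pics/w2.png',np.hstack([cv2.resize(im[180:440,180:480],(450,390)),cv2.resize(s[230:360,240:355],(345,390))]))
```

```text
(no output)
```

View pics/w2.png

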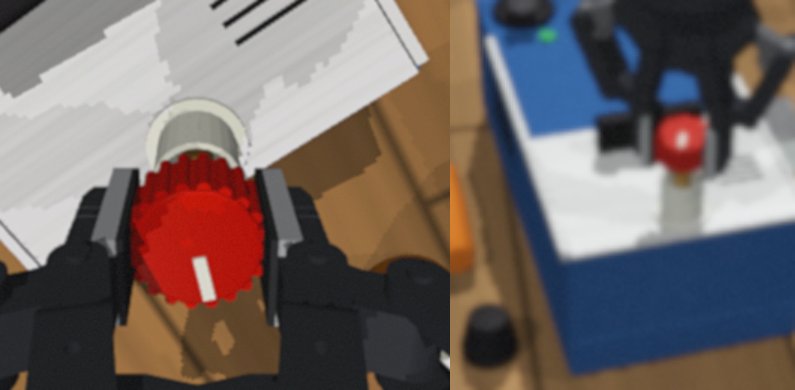

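Run:
```python
from h import *
m=manip.camera_model('side');f=240/np.tan(np.radians(m['fov_y']/2))
def pr(X):c=m['R']@X+m['t'];return f*c[1]/c[2]+m['cy']
k=np.array([.5123,-.1585,.142]);g=pr(k)-pr(k+[0,0,.01])
a=cv2.imread('pics/side.png');ims=[manip.read_camera('side') for _ in range(3)]
def ext(im):
    M=red(im)[250:305,311:322];r=np.where(M.sum(1)>=5)[0]+250;return r.min(),r.max(),(M.sum(1)*np.arange(250,305)).sum()/M.sum()
e0=ext(a);e1=np.mean([ext(i) for i in ims],0)
print('px/10mm',g,e0,e1,'rise mm',(np.array(e0)-e1)/g*10)
```

```text
px/10mm 4.523095349780704 (np.int64(274), np.int64(291), np.float64(283.6751592356688)) [268.         286.         276.98816568] rise mm [13.26525208 11.05437673 14.7841092 ]
```

The knob turned with the gripper and has risen about 13 mm by the camera, in line with the arm's 13.8 mm. I'll continue with a lighter pull.

```bash
sed -i 's/.0158)/.0168)/' wind.py; python3 wind.py 3 115 .15
```

```text
61 13.96 ex 4.3 [ 0.4 -0.3] T -0.002
67 14.17 ex 2.2 [0.  0.1] T 0.024
73 14.49 ex 1.5 [-0.2  0.1] T 0.029
79 14.82 ex 1.5 [ 0.6 -0.7] T 0.008
85 15.25 ex 1.2 [ 1.1 -0.2] T 0.007
91 15.61 ex 1.8 [1.2 0.1] T -0.009
97 15.99 ex 1.5 [0.6 0.2] T 0.003
103 16.34 ex 1.7 [0.6 0.1] T -0.003
109 16.68 ex 3.2 [0.7 0.3] T -0.018
angle 115 4.158927866307063 0.002686413296201274 [  1.20868265   0.58628565 -16.02452374] [ 0.51274572 -0.15889727  0.16269973] 29.825
```

```bash
sed -i 's/.0168)/.0195)/' wind.py; python3 wind.py 3 160 .13
```

```text
115 16.72 ex 4.4 [1.  0.1] T 0.008
121 16.71 ex 4.4 [0.1 0.2] T 0.008
127 16.7 ex 3.7 [-0.4  0.3] T -0.024
133 16.71 ex 4.1 [0.6 0.1] T -0.003
139 16.69 ex 3.8 [ 0.2 -0. ] T -0.005
145 16.68 ex 3.9 [0.2 0.7] T -0.019
151 16.71 ex 4.0 [1.4 0.2] T -0.007
157 16.7 ex 4.6 [0.2 0.7] T -0.006
angle 160 4.551557065961575 0.03767546476065508 [  0.12919157   1.18845438 -16.06608152] [ 0.5129312  -0.1587486   0.16269845] 34.1083
```

The height has been flat since about 110° with no torque, which fits the land. I'll lower it to see where the screw comes to rest.

Run:
```python
from h import *
import json
d=json.load(open('st.json'));b=np.array(d['b']);p=np.array(d['p']);q=quat(np.radians(d['th']))
for i in range(9):
    p[2]-=5e-4;manip.servo_line(p,q,max_speed=.02);F,T,s=sense();F-=b
    print(round((s['position'][2]-.146)*1e3,2),np.round(F,1),round(T-d['bt'],3))
    if F[2]>-4:break
d['p']=p.tolist();json.dump(d,open('st.json','w'));print(s['time_s'])
```

```text
16.48 [ -1.3   1.4 -12.2] -0.018
15.77 [ -0.4   0.9 -11.2] -0.001
15.2 [ -0.3   1.2 -11.3] -0.024
14.82 [-1.   1.1 -9.1] 0.015
14.52 [-2.   1.1 -4.3] -0.006
14.25 [-3.4  1.7  2.5] -0.0
35.8083
```

The screw rests on its own under about 11 N of spring with 1.7 mm of play, so it's parked on the land. Next I'll release it, move to the bar and slide the cover.

Run:
```python
from h import *
import json
d=json.load(open('st.json'));p=np.array(d['p']);p[2]+=2e-4
q=quat(np.radians(d['th']));manip.servo_line(p,q,max_speed=.02)
manip.gripper_to(.06,22);p[2]=.215;manip.servo_line(p,q,max_speed=.12)
a=np.radians(95.7);u=np.array([np.cos(a),np.sin(a),0]);q=quat(np.radians(5.7))
w=np.array([.505,-.0863,.215]);manip.reach(w-.03*u,q);manip.gripper_to(.045)
s=manip.state();im=manip.read_camera('wrist');cv2.imwrite('pics/w3.png',im);print(s['time_s'],s['position'])
c=blob(red(im))[0];uv,r=cv2.minEnclosingCircle(c);print(uv,onplane('wrist',uv,.155,(s['position'],s['eef_rot'])))
```

```text
39.7083 [ 0.50798088 -0.11616916  0.21501404]
(396.3333435058594, 274.6666564941406) [ 0.51293818 -0.15887764  0.155     ]
```

View pics/w3.png

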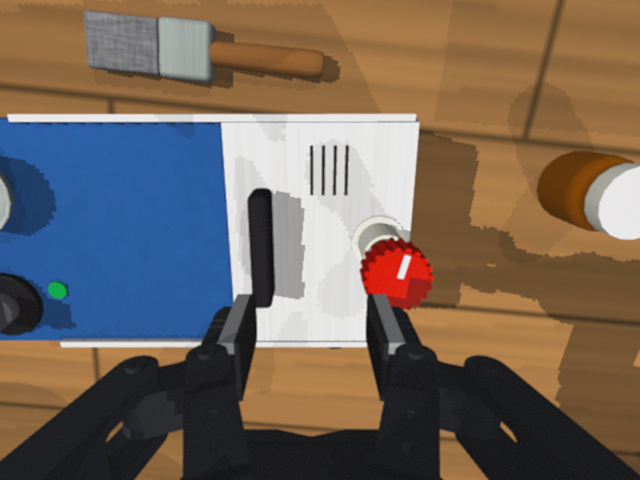

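The red knob is still up at (396,275): its ray at z = 0.155 lands on the screw axis. The bar spans (261, 190–306). I'll measure it, grip it and slide.

Run:
```python
from h import *
im=cv2.imread('pics/w3.png');s=manip.state();z=np.zeros((480,640),bool);z[180:292,235:285]=1
r=cv2.minAreaRect(blob((im.max(2)<60)&z)[0]);bx=cv2.boundingRect(blob((im.max(2)<60)&z)[0]);print(r,bx)
m=onplane('wrist',(261,248),.127,(s['position'],s['eef_rot']));print('bar',m)
a=np.radians(95.7);u=np.array([np.cos(a),np.sin(a),0]);q=quat(np.radians(5.7))
w=np.array([.505,-.0863,0]);e=(m-w)@u;print('offset along',e,'across',np.cross(u,m-w)[2])
assert abs(e)<.008
w=w+u*e/2
manip.reach(w+[0,0,.19],q)
b,bt,_=sense(6)
hit=manip.servo_line(w+[0,0,.131],q,max_speed=.06,until_force=8);print('hit',hit)
if not hit:
    manip.gripper_to(.008,30);F,T,s=sense();print(s['gripper_width'],F-b,T-bt)
    st=s['position']
    for dist in(.01,.103):
        h=manip.servo_line(w+u*dist+[0,0,.131],q,max_speed=.04,until_force=18)
        F,T,s=sense();print(h,(s['position']-st)@u,np.round(F-b,1),s['gripper_width'],s['time_s'])
        if h:break
```

```text
((260.8879089355469, 240.1370849609375), (102.47643280029297, 22.487512588500977), 88.09085083007812) (249, 189, 25, 103)
bar [ 0.51010257 -0.08692048  0.127     ]
offset along -0.0011241978997058963 across -0.005015715525262842
hit False
0.011168149142161188 [-1.67390675  5.04583376  4.92414566] 0.00020356796934647487
False 0.010257687077837398 [-1.9  2.2  5.9] 0.01124062799614468 42.075
True 0.1000933643969726 [ 0.1 -1.8  4. ] 0.011194959747034208 44.2
```

It moved 100.1 mm and met the stop. Now I'll release, retreat and check.

Run:
```python
from h import *
p=manip.state()['position'];q=quat(np.radians(5.7))
manip.gripper_to(.045);manip.servo_line([p[0],p[1],.24],q,max_speed=.12)
s=manip.state();im=manip.read_camera('wrist');cv2.imwrite('pics/w4.png',im)
c=blob(red(im))[0];uv,r=cv2.minEnclosingCircle(c);k=onplane('wrist',uv,.155,(s['position'],s['eef_rot']))
print(s['time_s'],uv,k,'moved',np.linalg.norm((k-[.5129,-.1588,.155])[:2]),s['contact_force'])
```

```text
45.6833 (440.6618347167969, 255.8019256591797) [ 0.50371386 -0.05955965  0.155     ] moved 0.0996645958019741 [ 0.14586297 -1.02883901 -0.17317225]
```

View pics/w4.png

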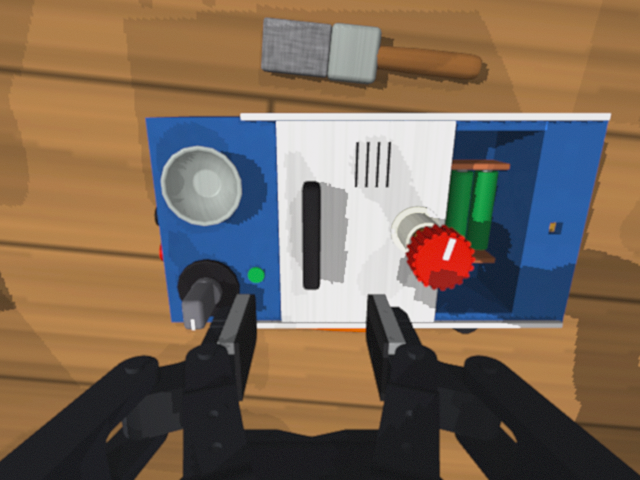

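The bay is open with the batteries visible. The knob at (441,256) is still up and has moved 99.7 mm, and the dish and dimmer are untouched. Handing in.

```bash
python3 -c "
from station import manip
print(manip.job_done())"
```

```text
the job is handed in; nothing more can be done
None
```

The job is handed in at about 46 s: the screw is parked up on its land, the cover is about 100 mm open at its stop, and the last picture shows the dish and dimmer in place; no verdict was returned.

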